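Load the cup dryer and set its selector

TASK

Stand the stainless tumbler upright in the grey collar of the white cup dryer, lowering it until it rests on the collar's floor rather than dropping it in, and let go of it. Then turn the dryer's selector knob so that its yellow pointer clicks home at the green mark. Leave the blue bottle, the green brush and the green jar where they are.

Things in the scene. Friction and masses are not known exactly. Their poses are not given: they have to be found in the camera images.
- tumbler: Open stainless tumbler, 130 mm tall, slightly tapered: outside diameter 56 mm at the foot, 64 mm at the rim, wall 3 mm, about 0.16 kg. Origin at the centre of its underside, z up its axis. It starts upright on the ledge, left of the dryer (+y); it may have changed places with the blue bottle.
- dryer: White cup dryer fixed to the ledge, its plinth 190 mm (x) by 300 mm (y) by 45 mm high; origin under the plinth's centre, x away from the robot, y left, turned up to 0.3 rad about the vertical. The collar stands 85 mm left (+y) of the centre; the sloped dial block (130 mm wide, its top edge 128 mm high) has its dial centre 75 mm right of it (-y), 10 mm farther from the robot, 90 mm above the ledge.
- collar_floor (a point): Centre of the flat floor inside the dryer's upright grey collar, where the tumbler's underside must rest, 45 mm above the ledge; z up, x and y as dryer. Collar: 76 mm inside and 90 mm outside diameter, its wall rises 35 mm above this floor.
- dial (a point): Centre of the dial, on a face that slopes 30 degrees, down and away from the robot. z: outward normal (up and away from the robot), the knob's axis; x: up the slope, towards the robot; y = z cross x. Six marks lie 50 mm out, 30 degrees apart, clockwise facing the dial: red (off) 75 degrees left (+y) of x, white 45 left, white 15 left, large GREEN 15 right, white 45 right, white 75 right.
- knob_grip (a point): Point on the knob's axis 33 mm out from the dial face; z outward along the axis, x along the grip bar to its pointer end. The knob is a black disc of 72 mm diameter (top 10 mm off the face) with a central grip bar 70 mm long, 14 mm thick, 10 to 44 mm off the face; a yellow stripe runs from the centre to the pointer end.
- selector (a joint): Knob angle (rad), growing clockwise seen from outside the face: 0 at red, 0.524 per mark, 1.571 at green, 2.618 at the last; stops just beyond the first and last. Spring detents hold it at each mark and pull it in from up to half-way; turning takes about 0.1 N m. It starts at red or at one of the two whites next to it.
- softener: Blue plastic bottle, upright, 66 mm diameter, 190 mm tall, loose; origin at the centre of its underside. Bystander: not to be disturbed.
- brush: Green stain brush lying on the ledge, 190 mm long, loose. Bystander.
- jar: Green glass jar with white cap, 80 mm diameter, 110 mm tall, loose. Bystander.
Mind the look-alikes: they are no part of the job. Leave any orange or turquoise look-alike of the tumbler alone.

How it is judged:
By the outcome, as a careful person would: the job done as asked, in the order asked, and still so for the second after the job is handed in, with the robot touching nothing.
It also fails if it takes over 54 s, if anything falls off the work surface, if the arm or the gripper's body presses on something with over 40 N, if the wrist force passes 120 N, or if a joint passes its speed limit or range.

ROBOT

A 6-joint arm with a two-finger parallel gripper is mounted at the origin on the work surface. World frame = base frame: x ahead of the robot, y to its left, z up, the work surface at z = 0. Lengths are in m, angles in rad, forces in N, time in s.
With the tool pointing down it reaches from about 0.35 to 0.775 m from the base axis. Payload 5.5 kg.
Tool frame: the origin (TCP) lies midway between the tips of the shut fingers; the grasp point (between the pads) lies 19 mm behind it (env.tcp_to_grasp is the distance from the TCP to the grasp point, in m); z points along the fingers, y is the direction in which the jaws open and shut (so a half turn about z gives the same grasp; the last joint's range is limited). The gripper opens to 85 mm and grips with 20 to 120 N. Pads are 22 mm wide; open, the fingers measure 114 mm over their backs; the gripper's body (76 mm by 85 mm) begins 54 mm behind the grasp point. The pads swing forward as they close: fully open they stand 13 mm farther back than shut.
Start: joints at [1.11, 0.313, 0.046, 1.304, 0, 1.431], TCP at [0.181, 0.546, 0.231] pointing down, gripper open.
Joint ranges: [-2.76, 2.76], [-0.86, 1.69], [-1.03, 1.26], [-2.2, 2.34], [-1.47, 1.5], [-3.14, 3.14]. Speed limits (rad/s): [2.57, 2.57, 3.14, 3.14, 3.14, 3.14].

INTERFACE

Orientations are given as a unit quaternion [w, x, y, z].
In Python, from workcell import get_state, viewer, hand_in, finder, env gives the robot as it stands.
- The arm moves only by the tool arm_command, never from a script. Its argument "motion" is a list of rows, each an object of numbers: "x", "y", "z": the shift along the tool's x, y, z in mm; "rx", "ry", "rz": the turn, a rotation vector about the tool's x, y, z in degrees; "hand": the closure, from -1 (fully open) to 1 (shut). A call has 1 to 10 rows; each row is the pose to reach, as a shift and turn from the pose commanded when the call began, along the tool's axes at that moment; what a row does not reach only later rows make up. A row lasts 1/8 s, in which the tool goes at most 62.5 mm and 10.7 degrees, less where a joint would pass 70% of its speed; a pose out of reach is approached as far as the arm can. A call with a gripper value outside its range is refused whole. The fingers move at their own pace and stop on an object; "force" is the grip in N (left out, the last holds). Time passes only in rows, so rows that repeat a pose let the fingers close. It gives the time, the measured TCP pose, the force and the opening at its end, in the units of the state.
- get_state(): the state, without advancing time (a new reading comes with each control period).
- viewer.read_camera(name): name is "scene" or "top" or "wrist"; returns a dict with "image" (480x640x3 uint8, red, green, blue), "z_map" (480x640 float32, m along the optical axis (not along the pixel's ray), 0 where there is no reading), "intrinsics" (3x3 intrinsics, pixels), "rvec" (rotation vector, rad) and "tvec" (3), from world to camera coordinates, as OpenCV has them. Camera axes: x right, y down, z forward; pixel columns grow to the right and rows downward; lengths in m; the calibration is good to about 2 mm. A picture is of the moment at which its call begins.
- hand_in(): hands the job in, once; it reports no verdict.
Trained networks look in a picture, given as the dict that the camera call returned (one of the last four; its "shot" number tells which), for a name from the list of things; names that differ only in an ending like _2 or _b are one class to them, and where a whole thing is asked for, a point or a joint stands for the part that bears it (a point fixed in the world has none). Each returns a list of dicts, best first, with "score" (0 to 1); they miss things now and then, are a little off and sometimes report something else, mostly with a low value. They report only what shows in the picture. A call takes as long as a camera call. They do not tell look-alikes from the thing itself.
- finder.find_in(picture, query): "at" ([column, row] in pixels, amid what is visible of it).
- finder.masks_of(picture, query): "region" (480x640 bool, what is visible of it) and "at" ([column, row] in pixels, amid what is visible of it).
The state is a dict: "clock": time; "joint_pos": joint angles; "qvel": joint speeds; "tau": joint torques, N m; "tcp_pos": TCP position; "orientation": TCP orientation; "wrist_force": force on the tool from outside, world axes, zero at the start; "ft_torque": the same for the moment, N m; "finger_gap": finger opening in m.
Only numpy, scipy, OpenCV 4.12 (cv2) and the standard library are available. Lean on these libraries where they do the work, as an engineer would, in place of code of your own. Each camera call takes 0.05 s, during which the arm holds its last target.

## Working session

There is one attempt and no reset: what is moved stays moved. The work goes in short steps, Python scripts to look and compute and a tool call to move; the robot and the scene stay as the last step left them, time stands still between calls to the robot, and variables do not carry over. Pictures are saved under pics/ and viewed, and the job is handed in when it is done.

Besides the shell and the picture viewer there is one more tool, called after ">>>" by a JSON object that holds its "fn" and its "kwargs". arm_command: Moves the arm, as the interface text tells. Its arguments: {"type":"object","properties":{"motion":{"type":"array","items":{"type":"object","properties":{"x":{"type":"number"},"y":{"type":"number"},"z":{"type":"number"},"rx":{"type":"number"},"ry":{"type":"number"},"rz":{"type":"number"},"hand":{"type":"number"}}}},"force":{"type":"number"}},"required":["motion"]}

```bash
ls; mkdir -p pics
cat > h.py <<'E'
import numpy as np, cv2
from workcell import get_state, viewer, hand_in, finder, env
def cam(n):
    p=viewer.read_camera(n); p['R']=cv2.Rodrigues(np.array(p['rvec'],float))[0]; p['t']=np.array(p['tvec'],float).reshape(3); return p
def cloud(p):
    K=np.array(p['intrinsics']); z=p['z_map']; v,u=np.mgrid[:480,:640]
    c=np.stack([(u-K[0,2])/K[0,0]*z,(v-K[1,2])/K[1,1]*z,z],-1)
    w=(c-p['t'])@p['R']; w[z<=0]=np.nan; return w
def save(p,n): cv2.imwrite('pics/'+n,cv2.cvtColor(p['image'],cv2.COLOR_RGB2BGR))
def Rt(q): 
    from scipy.spatial.transform import Rotation as R
    return R.from_quat([q[1],q[2],q[3],q[0]])
E
python3 - <<'E'
from h import *
s=get_state(); print(s, env.tcp_to_grasp)
for n in ['scene','top']:
    p=cam(n); save(p,n+'0.png'); W=cloud(p)
    np.savez(n+'0.npz',W=W,im=p['image'],R=p['R'],t=p['t'],K=p['intrinsics'])
    for q in ['tumbler','softener','brush','jar','dryer','knob_grip']:
        for m in finder.masks_of(p,q)[:4]:
            w=W[m['region']]; w=w[~np.isnan(w[:,0])]
            print(n,q,round(m['score'],2),np.round(m['at']),np.round(np.nanmedian(w,0),3) if len(w) else None,np.round(np.percentile(w,[2,98],axis=0),3).tolist() if len(w) else None)
E
```

```text
pics
{'clock': 0.0, 'joint_pos': array([ 1.11040281e+00,  3.13993232e-01,  4.49806845e-02,  1.30356979e+00,
       -4.92804559e-06,  1.43116277e+00]), 'qvel': array([ 0.00083227,  0.00021109, -0.0002056 ,  0.00162674, -0.00125828,
        0.0003873 ]), 'tau': array([-1.74557958e-03, -4.80626178e+01,  2.98532921e+01,  1.94789807e-02,
       -2.47535336e-04,  1.02920288e-05]), 'tcp_pos': array([0.1810963 , 0.54521335, 0.23041362]), 'orientation': array([-2.61559287e-04,  1.59693254e-01,  9.87166281e-01, -8.53847083e-04]), 'wrist_force': array([-0.75597636,  0.34661958, -0.01097575]), 'ft_torque': array([0.01055524, 0.02643098, 0.00186598]), 'finger_gap': 0.08580793774948811} 0.0187
scene tumbler 0.91 [441. 279.] [0.516 0.172 0.093] [[0.466, 0.144, 0.006], [0.526, 0.201, 0.132]]
scene tumbler 0.8 [504. 228.] [0.368 0.276 0.107] [[0.324, 0.256, 0.005], [0.386, 0.314, 0.132]]
scene tumbler 0.63 [502. 275.] [0.476 0.28  0.094] [[0.426, 0.254, 0.006], [0.486, 0.311, 0.132]]
scene softener 0.66 [538. 359.] [0.644 0.31  0.115] [[0.614, 0.287, 0.01], [0.658, 0.343, 0.192]]
scene softener 0.5 [
[... 762 characters left out ...]
 0.202, 0.132]]
top tumbler 0.56 [182. 293.] [0.353 0.3   0.08 ] [[0.324, 0.256, 0.002], [0.381, 0.316, 0.132]]
top tumbler 0.17 [474. 248.] [ 0.509 -0.404  0.107] [[0.476, -0.45, 0.001], [0.549, -0.377, 0.113]]
top softener 0.94 [184. 187.] [0.611 0.307 0.121] [[0.59, 0.287, 0.0], [0.652, 0.372, 0.192]]
top brush 0.63 [453. 320.] [ 0.341 -0.371  0.018] [[0.276, -0.388, 0.001], [0.454, -0.347, 0.023]]
top jar 0.89 [472. 247.] [ 0.508 -0.403  0.107] [[0.476, -0.445, 0.008], [0.546, -0.377, 0.113]]
top dryer 0.91 [338. 215.] [ 0.569 -0.082  0.047] [[0.489, -0.22, 0.02], [0.674, 0.061, 0.126]]
top knob_grip 0.84 [372. 203.] [ 0.595 -0.153  0.113] [[0.568, -0.186, 0.094], [0.628, -0.127, 0.139]]
```

View pics/scene0.png

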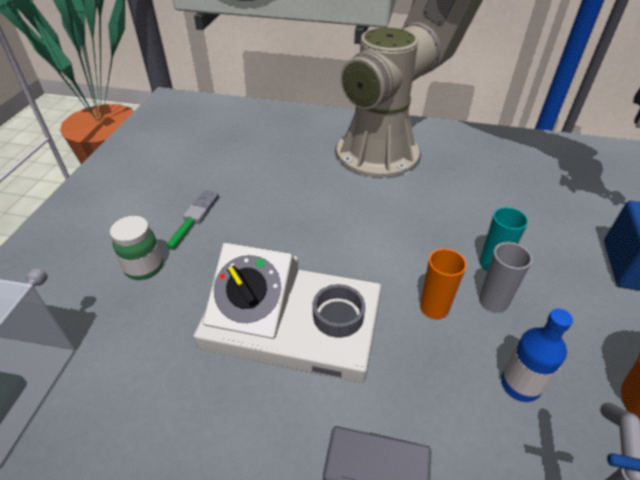

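View pics/top0.png

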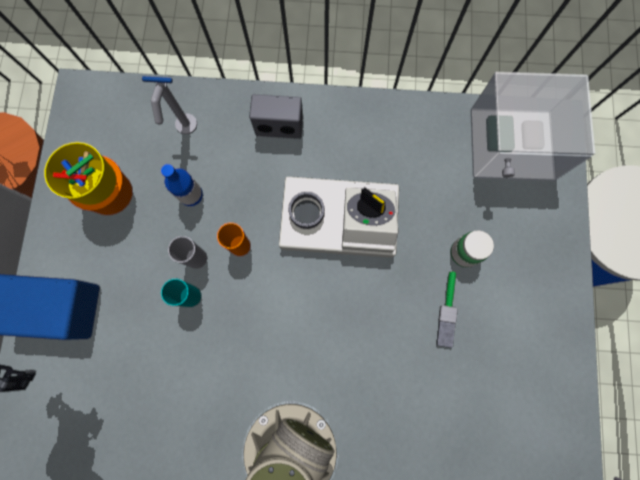

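The stainless tumbler is the grey one, at top (184,252) and scene (504,278). The orange one at (233,238) and the turquoise one at (178,293) are the look-alikes. The dryer is upright, with its collar at top (306,211) and its knob at (372,203). Next I fit the geometry.

```bash
cat > fit.py <<'E'
from h import *
from scipy.optimize import least_squares
def circ(P):
    f=lambda q:np.hypot(P[:,0]-q[0],P[:,1]-q[1])-q[2]
    r=least_squares(f,[*P.mean(0)[:2],.03],loss='soft_l1',f_scale=.002); return r.x,np.sqrt(np.mean(r.fun**2)),len(P)
D={n:np.load(n+'0.npz') for n in ['scene','top']}
def sel(n,lo,hi):
    W=D[n]['W']; m=np.all((W>lo)&(W<hi),-1); return W[m],D[n]['im'][m].astype(int)
for n in D:
    for nm,lo,hi in [('tumb',(.40,.235,.122),(.50,.33,.14)),('orange',(.44,.12,.122),(.54,.22,.14)),('turq',(.30,.235,.122),(.395,.33,.14)),('soft',(.57,.25,.02),(.7,.36,.1)),('collar',(.48,-.08,.074),(.68,.1,.09))]:
        P,_=sel(n,lo,hi); print(n,nm,*[np.round(a,4) for a in circ(P)],'z',np.round(np.percentile(P[:,2],[5,50,95]),4))
    # plinth yaw
    P,C=sel(n,(.4,-.3,.035),(.75,.15,.055)); r=cv2.minAreaRect((P[:,:2]*1000).astype(np.float32)); print(n,'plinth',r)
    # dial face/knob
    P,C=sel(n,(.5,-.28,.05),(.75,-.05,.2)); print(len(P))
    y=(C[:,0]>150)&(C[:,1]>130)&(C[:,2]<80); print(' yellow',P[y].mean(0).round(4),y.sum())
    g=(C[:,1]>100)&(C[:,0]<80)&(C[:,2]<120); print(' green',P[g].mean(0).round(4),g.sum())
    rr=(C[:,0]>140)&(C[:,1]<80)&(C[:,2]<80); print(' red',P[rr].mean(0).round(4),rr.sum())
E
python3 fit.py
```

```text
scene tumb [0.4561 0.2831 0.0301] 0.0012 418 z [0.1226 0.1283 0.1325]
scene orange [0.4962 0.1728 0.0301] 0.0011 391 z [0.1228 0.1287 0.1323]
scene turq [0.3559 0.2858 0.0302] 0.0013 353 z [0.1225 0.1283 0.132 ]
scene soft [0.6249 0.3196 0.0332] 0.0007 1412 z [0.0248 0.0635 0.0964]
scene collar [0.5888 0.0029 0.0418] 0.0023 716 z [0.0749 0.0805 0.0828]
scene plinth ((587.5178833007812, -40.96784973144531), (380.6379699707031, 191.3407745361328), 89.52969360351562)
6583
 yellow [ 0.6078 -0.17    0.1355] 81
 green [ 0.5551 -0.1445  0.1162] 49
 red [ 0.5854 -0.2059  0.099 ] 20
top tumb [0.4527 0.2831 0.03  ] 0.0012 154 z [0.1236 0.1285 0.1327]
top orange [0.4927 0.1728 0.0301] 0.001 144 z [0.1231 0.1294 0.1328]
top turq [0.3526 0.2859 0.0302] 0.0011 166 z [0.1227 0.1289 0.1326]
top soft [0.6233 0.3204 0.0333] 0.0007 322 z [0.0252 0.0637 0.0961]
top collar [0.5839 0.0028 0.0417] 0.0022 312 z [0.076  0.0797 0.0835]
top plinth ((582.521484375, -40.269500732421875), (198.6204833984375, 386.12200927734375), 1.736015796661377)
3032
 yellow [ 0.6066 -0.1697  0.1345] 25
 green [ 0.5548 -0.1436  0.1138] 28
 red [ 0.5841 -0.2051  0.0974] 9
```

Run:
```python
from h import *
a=np.load('scene0.npz')['im'][230:380,180:400]; b=np.load('top0.npz')['im'][170:260,270:410]
cv2.imwrite('pics/z1.png',cv2.resize(a[...,::-1],(770,525),interpolation=3)); cv2.imwrite('pics/z2.png',cv2.resize(b[...,::-1],(770,495),interpolation=3))
```

```text
(no output)
```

View pics/z1.png

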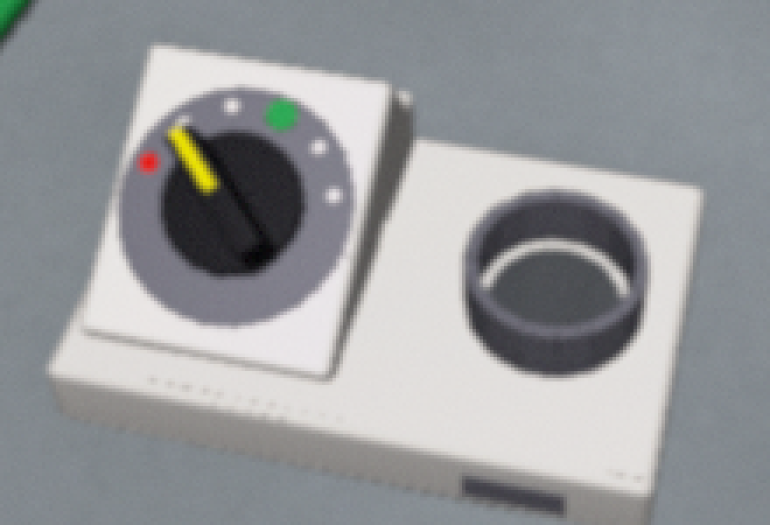

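View pics/z2.png

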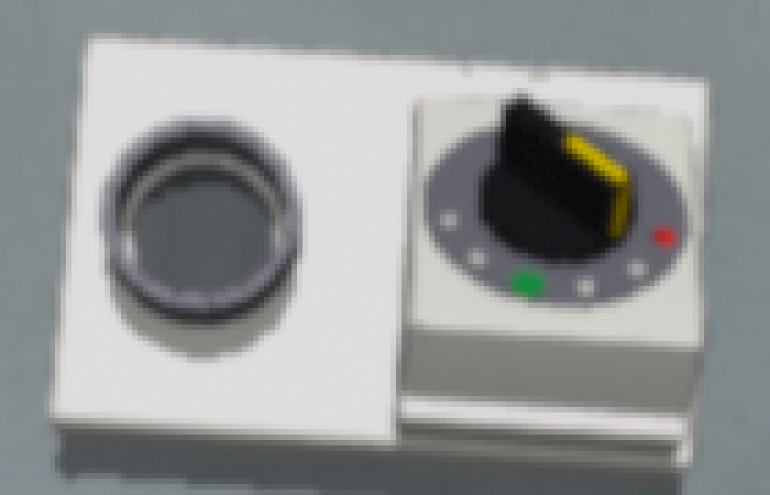

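```bash
cat >> fit.py <<'E'
print('----')
for n in D:
    P,C=sel(n,(.45,-.26,.041),(.72,.1,.050)); k=C.min(1)>120; P=P[k]
    r=cv2.minAreaRect((P[:,:2]*1000).astype(np.float32)); print(n,'plinth',r)
    # robust edges: far edge x max by y-bin on plinth
    yb=np.arange(-.19,.09,.01); E=[(y,P[(abs(P[:,1]-y)<.005),0].max()) for y in yb if (abs(P[:,1]-y)<.005).sum()>3]
    E=np.array(E); print(' far edge slope',np.polyfit(E[:,0],E[:,1],1)); 
    E=[(x,P[(abs(P[:,0]-x)<.005),1].max()) for x in np.arange(.52,.66,.01) if (abs(P[:,0]-x)<.005).sum()>1]; E=np.array(E); print(' left edge slope',np.polyfit(E[:,0],E[:,1],1))
    # dial face plane: ring grey colour+white of block; iterative
    P,C=sel(n,(.5,-.26,.055),(.72,-.05,.15))
    best=None; rng=np.random.default_rng(0)
    for i in range(400):
        a=P[rng.choice(len(P),3,False)]; nn=np.cross(a[1]-a[0],a[2]-a[0]); l=np.linalg.norm(nn)
        if l<1e-5: continue
        nn/=l; 
        if nn[2]<0: nn=-nn
        if nn[2]<.7: continue
        ins=abs((P-a[0])@nn)<.0025
        if best is None or ins.sum()>best.sum(): best=ins
    Q=P[best]; c=Q.mean(0); nn=np.linalg.svd(Q-c)[2][2]; nn*=np.sign(nn[2]); print(' face n',nn,np.degrees(np.arctan2(nn[1],nn[0])),np.degrees(np.arccos(nn[2])),best.sum())
    h=(P-c)@nn; k=(h>.040)&(h<.048); B=P[k]; bc=B.mean(0); d=np.linalg.svd(B-bc)[2][0]; print(' bar top',bc,d,k.sum(), 'h',np.median(h[k]),'span',np.ptp((B-bc)@d))
E
python3 fit.py | sed -n '/----/,$p'
```

```text
----
scene plinth ((586.9949340820312, -81.86189270019531), (298.9129638671875, 190.94448852539062), 89.55352783203125)
 far edge slope [0.00414899 0.68178792]
 left edge slope [-0.00230191  0.06832754]
 face n [4.99413464e-01 2.58619517e-04 8.66363737e-01] 0.02967041650125566 29.96120709228398 4128
 bar top [ 0.61792426 -0.15639657  0.12892776] [ 0.61276253  0.70519198 -0.35668804] 356 h 0.04369125276630037 span 0.07178436644636327
top plinth ((584.201904296875, -81.7938232421875), (298.9780578613281, 188.1552276611328), 89.46085357666016)
 far edge slope [0.00433574 0.6768877 ]
 left edge slope [-0.00450046  0.06897025]
 face n [ 0.49971062 -0.00420204  0.86618222] -0.4817855322373064 29.982025080564377 1352
 bar top [ 0.6133301  -0.15683633  0.12921473] [-0.61349496 -0.69779002  0.36974723] 133 h 0.043691951740352196 span 0.07024438245905078
```

The dryer's yaw is about 0, its collar centre is at (0.5855, 0.003) and its dial centre at (0.595, -0.157, 0.09). The pointer sits 45° left of up-slope, which is the first white, so it needs +60°. Now I work out the approach to the tumbler.

```bash
cat > go.py <<'E'
from h import *
from scipy.spatial.transform import Rotation as R
def plan(pos,az=None,zdir=(0,0,-1),xdir=None):
    s=get_state(); Q=Rt(s['orientation']); p=s['tcp_pos']
    z=np.array(zdir,float); z/=np.linalg.norm(z)
    x=np.array(xdir if xdir is not None else [np.cos(np.radians(az)),np.sin(np.radians(az)),0],float)
    x-=z*(x@z); x/=np.linalg.norm(x); T=R.from_matrix(np.c_[x,np.cross(z,x),z])
    print('t',round(s['clock'],2),'tcp',p.round(4),'gap',round(s['finger_gap'],4),'F',np.round(s['wrist_force'],1),'q',np.round(s['joint_pos'],2))
    print('shift mm',(Q.inv().apply(np.array(pos)-p)*1000).round(1),'rot deg',np.degrees((Q.inv()*T).as_rotvec()).round(1))
E
python3 -c "
from go import *
plan((.4545,.283,.2),150); plan((.4545,.283,.078),150)"
```

```text
t 0.7 tcp [0.1814 0.5457 0.2314] gap 0.0859 F [0.1 0.1 0.5] q [ 1.11  0.31  0.05  1.3  -0.    1.43]
shift mm [-342.  -163.2   31.3] rot deg [ 0.   0.  11.6]
t 0.7 tcp [0.1814 0.5457 0.2314] gap 0.0859 F [0.1 0.1 0.5] q [ 1.11  0.31  0.05  1.3  -0.    1.43]
shift mm [-342.  -163.2  153.3] rot deg [ 0.   0.  11.6]
```

>>> {"fn": "arm_command", "kwargs": {"motion": [{"x": -50, "y": -24, "z": 0, "rz": 2, "hand": -1}, {"x": -100, "y": -48, "z": 5, "rz": 4, "hand": -1}, {"x": -150, "y": -72, "z": 10, "rz": 6, "hand": -1}, {"x": -200, "y": -96, "z": 15, "rz": 8, "hand": -1}, {"x": -250, "y": -120, "z": 20, "rz": 10, "hand": -1}, {"x": -300, "y": -143, "z": 25, "rz": 11, "hand": -1}, {"x": -342, "y": -163, "z": 31, "rz": 12, "hand": -1}, {"x": -342, "y": -163, "z": 31, "rz": 12, "hand": -1}, {"x": -342, "y": -163, "z": 31, "rz": 12, "hand": -1}]}}

```text
invalid input at $.motion[0]: expected keys x, y, z, rx, ry, rz, hand
```

```bash
python3 -c "
from go import *
plan((.4545,.283,.078),150)
p=cam('wrist'); save(p,'w1.png'); W=cloud(p)
P=W[(W[...,2]>.122)&(W[...,2]<.14)&(abs(W[...,0]-.4545)<.06)&(abs(W[...,1]-.283)<.06)]
print(len(P))
from fit import circ
print(circ(P))"|grep -v -e scene -e top
```

```text
t 0.7 tcp [0.1814 0.5457 0.2314] gap 0.0859 F [0.1 0.1 0.5] q [ 1.11  0.31  0.05  1.3  -0.    1.43]
shift mm [-342.  -163.2  153.3] rot deg [ 0.   0.  11.6]
0
6583
 yellow [ 0.6078 -0.17    0.1355] 81
 green [ 0.5551 -0.1445  0.1162] 49
 red [ 0.5854 -0.2059  0.099 ] 20
3032
 yellow [ 0.6066 -0.1697  0.1345] 25
 green [ 0.5548 -0.1436  0.1138] 28
 red [ 0.5841 -0.2051  0.0974] 9
----
 far edge slope [0.00414899 0.68178792]
 left edge slope [-0.00230191  0.06832754]
 face n [4.99413464e-01 2.58619517e-04 8.66363737e-01] 0.02967041650125566 29.96120709228398 4128
 far edge slope [0.00433574 0.6768877 ]
 left edge slope [-0.00450046  0.06897025]
 face n [ 0.49971062 -0.00420204  0.86618222] -0.4817855322373064 29.982025080564377 1352fit.py:5: RuntimeWarning: Mean of empty slice.
  r=least_squares(f,[*P.mean(0)[:2],.03],loss='soft_l1',f_scale=.002); return r.x,np.sqrt(np.mean(r.fun**2)),len(P)
  ret = um.true_divide(
Traceback (most recent call last):
  File "fit.py", line 5, in circ
    r=least_squares(f,[*P.mean(0)[:2],.03],loss='soft_l1',f_scale=.002); return r.x,np.sqrt(np.mean(r.fun**2)),len(P)
ValueError: Initial guess is outside of provided bounds
```

View pics/w1.png

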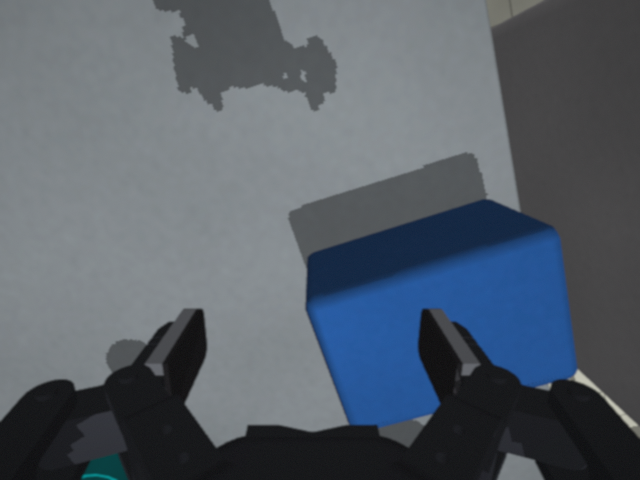

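The call was refused because every row needs all its keys. In the wrist view a blue box lies under the gripper at about (440,320), so I check its height before moving.

```bash
sed -i 's/^for n in D:/for n in (D if __name__=="__main__" else []):/; s/^print(.----.)//' fit.py; python3 -c "
from h import *
W=np.load('top0.npz')['W']; im=np.load('top0.npz')['im'].astype(int)
m=(im[...,2]>im[...,0]+50)&(W[...,1]>.42); P=W[m]; print(np.percentile(P,[1,50,99],axis=0).round(3))
m=(W[...,0]>.1)&(W[...,0]<.55)&(W[...,1]>.2)&(W[...,1]<.65); print(np.nanmax(W[m][:,2]))"
```

```text
[[0.232 0.522 0.111]
 [0.303 0.599 0.12 ]
 [0.631 0.693 0.173]]
0.35239016518079297
```

>>> {"fn": "arm_command", "kwargs": {"motion": [{"x": -50, "y": -24, "z": -5, "rx": 0, "ry": 0, "rz": 2, "hand": -1}, {"x": -100, "y": -48, "z": -10, "rx": 0, "ry": 0, "rz": 4, "hand": -1}, {"x": -150, "y": -72, "z": -10, "rx": 0, "ry": 0, "rz": 6, "hand": -1}, {"x": -200, "y": -96, "z": -5, "rx": 0, "ry": 0, "rz": 8, "hand": -1}, {"x": -250, "y": -120, "z": 5, "rx": 0, "ry": 0, "rz": 10, "hand": -1}, {"x": -300, "y": -143, "z": 20, "rx": 0, "ry": 0, "rz": 11, "hand": -1}, {"x": -342, "y": -163, "z": 31, "rx": 0, "ry": 0, "rz": 12, "hand": -1}, {"x": -342, "y": -163, "z": 31, "rx": 0, "ry": 0, "rz": 12, "hand": -1}, {"x": -342, "y": -163, "z": 31, "rx": 0, "ry": 0, "rz": 12, "hand": -1}]}}

```text
clock: 1.88
tcp_pos: [0.4542, 0.2832, 0.2004]
orientation: [-0.0, 0.262, 0.965, 0.0]
wrist_force: [-0.6, 0.0, -0.3]
finger_gap: 0.0853
```

```bash
python3 -c "
from go import *
plan((.4545,.283,.078),150)
p=cam('wrist'); save(p,'w2.png'); W=cloud(p)
P=W[(W[...,2]>.122)&(W[...,2]<.14)&(abs(W[...,0]-.4545)<.05)&(abs(W[...,1]-.283)<.05)]
print(len(P))
from fit import circ
if len(P)>20: print(circ(P))"
```

```text
t 1.88 tcp [0.4542 0.2832 0.2004] gap 0.0853 F [-0.6  0.  -0.3] q [ 0.41  0.25 -0.12  1.2   0.    0.94]
shift mm [-4.000e-01 -1.000e-01  1.224e+02] rot deg [ 0.  -0.  -0.4]
2074
(array([0.45448079, 0.28442413, 0.02992908]), np.float64(0.0009385495097229041), 2074)
```

View pics/w2.png

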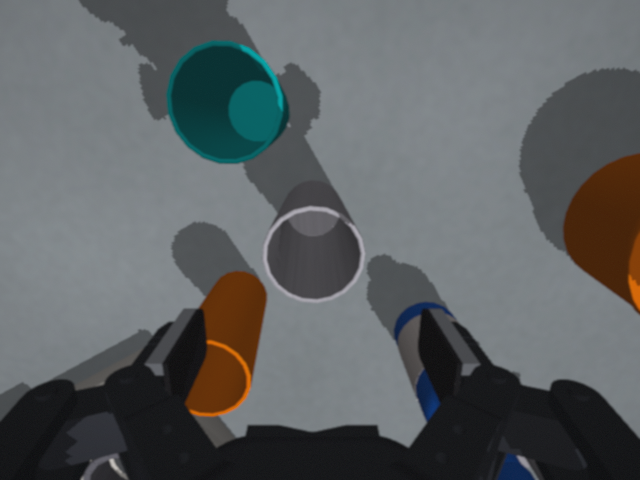

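The view shows the grey tumbler at (315,255), centred between the jaws' line of descent, with the orange one at (225,345) and the bottle at (425,340), both clear. Descending.

>>> {"fn": "arm_command", "kwargs": {"motion": [{"x": 0, "y": 0, "z": 40, "rx": 0, "ry": 0, "rz": 0, "hand": -1}, {"x": 0, "y": 0.5, "z": 80, "rx": 0, "ry": 0, "rz": 0, "hand": -1}, {"x": 0, "y": 0.5, "z": 110, "rx": 0, "ry": 0, "rz": 0, "hand": -1}, {"x": 0, "y": 0.5, "z": 122, "rx": 0, "ry": 0, "rz": 0, "hand": -1}, {"x": 0, "y": 0.5, "z": 122, "rx": 0, "ry": 0, "rz": 0, "hand": -1}, {"x": 0, "y": 0.5, "z": 122, "rx": 0, "ry": 0, "rz": 0, "hand": -1}]}}

```text
clock: 2.68
tcp_pos: [0.4556, 0.2845, 0.0798]
orientation: [0.001, 0.262, 0.965, 0.001]
wrist_force: [0.2, -0.2, 0.7]
finger_gap: 0.0854
```

>>> {"fn": "arm_command", "kwargs": {"motion": [{"x": 0, "y": 0, "z": 0, "rx": 0, "ry": 0, "rz": 0, "hand": 0}, {"x": 0, "y": 0, "z": 0, "rx": 0, "ry": 0, "rz": 0, "hand": 1}, {"x": 0, "y": 0, "z": 0, "rx": 0, "ry": 0, "rz": 0, "hand": 1}, {"x": 0, "y": 0, "z": 0, "rx": 0, "ry": 0, "rz": 0, "hand": 1}, {"x": 0, "y": 0, "z": 0, "rx": 0, "ry": 0, "rz": 0, "hand": 1}, {"x": 0, "y": 0, "z": 0, "rx": 0, "ry": 0, "rz": 0, "hand": 1}, {"x": 0, "y": 0, "z": 0, "rx": 0, "ry": 0, "rz": 0, "hand": 1}, {"x": 0, "y": 0, "z": 0, "rx": 0, "ry": 0, "rz": 0, "hand": 1}], "force": 40}}

```text
clock: 3.68
tcp_pos: [0.4557, 0.2839, 0.08]
orientation: [0.001, 0.262, 0.965, 0.001]
wrist_force: [-1.5, -1.2, 5.9]
finger_gap: 0.0632
```

>>> {"fn": "arm_command", "kwargs": {"motion": [{"x": 0, "y": 0, "z": -15, "rx": 0, "ry": 0, "rz": 0, "hand": 1}, {"x": 0, "y": 0, "z": -45, "rx": 0, "ry": 0, "rz": 0, "hand": 1}, {"x": 0, "y": 0, "z": -85, "rx": 0, "ry": 0, "rz": 0, "hand": 1}, {"x": 0, "y": 0, "z": -125, "rx": 0, "ry": 0, "rz": 0, "hand": 1}, {"x": 0, "y": 0, "z": -150, "rx": 0, "ry": 0, "rz": 0, "hand": 1}, {"x": 0, "y": 0, "z": -165, "rx": 0, "ry": 0, "rz": 0, "hand": 1}, {"x": 0, "y": 0, "z": -165, "rx": 0, "ry": 0, "rz": 0, "hand": 1}, {"x": 0, "y": 0, "z": -165, "rx": 0, "ry": 0, "rz": 0, "hand": 1}]}}

```text
clock: 4.68
tcp_pos: [0.4542, 0.2833, 0.2422]
orientation: [-0.001, 0.262, 0.965, -0.001]
wrist_force: [-0.3, -0.8, -3.0]
finger_gap: 0.063
```

```bash
python3 -c "
from go import *
plan((.5855,.003,.245),150)
p=cam('scene'); save(p,'s2.png'); W=cloud(p)
m=(abs(W[...,0]-.46)<.06)&(abs(W[...,1]-.283)<.05)&(W[...,2]<.22)&(W[...,2]>.15); print(np.nanmin(W[m][:,2]),m.sum())"
```

```text
t 4.67 tcp [0.4542 0.2833 0.2422] gap 0.063 F [-0.3 -0.8 -3. ] q [ 0.41  0.23 -0.03  1.31  0.    0.94]
shift mm [-255.1 -175.4   -2.9] rot deg [-0.1 -0.1 -0.4]
0.1620167940610726 958
```

View pics/s2.png

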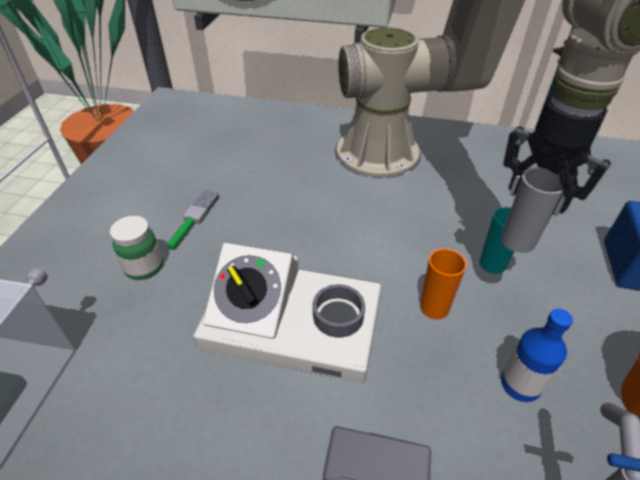

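The tumbler is held upright at scene (533,210), underside at z≈0.162; the orange one is undisturbed. Moving over the collar.

>>> {"fn": "arm_command", "kwargs": {"motion": [{"x": -25, "y": -17, "z": -10, "rx": 0, "ry": 0, "rz": 0, "hand": 1}, {"x": -65, "y": -45, "z": -20, "rx": 0, "ry": 0, "rz": 0, "hand": 1}, {"x": -110, "y": -75, "z": -20, "rx": 0, "ry": 0, "rz": 0, "hand": 1}, {"x": -155, "y": -106, "z": -20, "rx": 0, "ry": 0, "rz": 0, "hand": 1}, {"x": -200, "y": -137, "z": -15, "rx": 0, "ry": 0, "rz": 0, "hand": 1}, {"x": -235, "y": -162, "z": -8, "rx": 0, "ry": 0, "rz": 0, "hand": 1}, {"x": -255, "y": -175, "z": 0, "rx": 0, "ry": 0, "rz": 0, "hand": 1}, {"x": -255, "y": -175, "z": 0, "rx": 0, "ry": 0, "rz": 0, "hand": 1}, {"x": -255, "y": -175, "z": 0, "rx": 0, "ry": 0, "rz": 0, "hand": 1}, {"x": -255, "y": -175, "z": 0, "rx": 0, "ry": 0, "rz": 0, "hand": 1}]}}

```text
clock: 5.98
tcp_pos: [0.5859, 0.005, 0.2436]
orientation: [0.0, 0.261, 0.965, 0.0]
wrist_force: [0.6, 1.0, -1.8]
finger_gap: 0.0633
```

```bash
cat > chk.py <<'E'
from go import *
from fit import circ
import sys
plan((.5855,.003,.13),150)
for n in ['scene','wrist']:
    p=cam(n); save(p,n[0]+sys.argv[1]+'.png'); W=cloud(p)
    P=W[(W[...,2]>.075)&(W[...,2]<.085)&(abs(W[...,0]-.5855)<.06)&(abs(W[...,1]-.003)<.06)]
    if len(P)>50: print(n,'collar',circ(P))
    P=W[(W[...,2]>.166)&(W[...,2]<.20)&(abs(W[...,0]-.5855)<.05)&(abs(W[...,1]-.003)<.05)]
    if len(P)>50: print(n,'tumbler low',circ(P))
E
python3 chk.py 3
```

```text
t 5.97 tcp [0.5859 0.005  0.2436] gap 0.0633 F [ 0.6  1.  -1.8] q [-0.13  0.33  0.1   1.34  0.    0.4 ]
shift mm [ -0.7  -2.  113.6] rot deg [ 0.   0.  -0.3]
scene collar (array([0.58853873, 0.00289503, 0.04176431]), np.float64(0.002203845759737209), 679)
scene tumbler low (array([0.58505636, 0.00462665, 0.02830543]), np.float64(0.0007458995187235523), 497)
wrist collar (array([0.58648629, 0.00324125, 0.04167091]), np.float64(0.0020663837955373445), 1652)
wrist tumbler low (array([0.58438914, 0.00569777, 0.02723197]), np.float64(0.00036677768518540927), 1204)
```

View pics/s3.png

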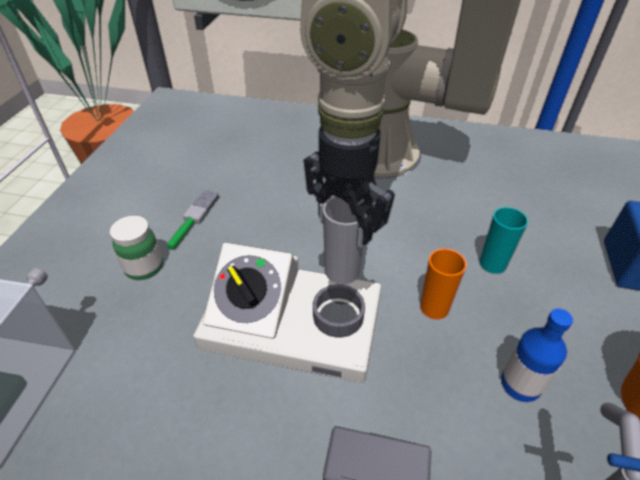

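View pics/w3.png

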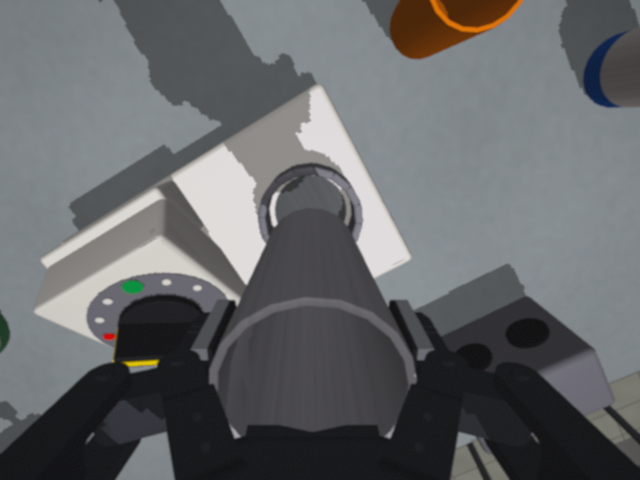

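The tumbler hangs above the collar, about 2–3 mm off centre. I lower it with a small correction, slowly towards the end.

>>> {"fn": "arm_command", "kwargs": {"motion": [{"x": -3, "y": -0.5, "z": 20, "rx": 0, "ry": 0, "rz": 0, "hand": 1}, {"x": -3, "y": -0.5, "z": 50, "rx": 0, "ry": 0, "rz": 0, "hand": 1}, {"x": -3, "y": -0.5, "z": 75, "rx": 0, "ry": 0, "rz": 0, "hand": 1}, {"x": -3, "y": -0.5, "z": 92, "rx": 0, "ry": 0, "rz": 0, "hand": 1}, {"x": -3, "y": -0.5, "z": 102, "rx": 0, "ry": 0, "rz": 0, "hand": 1}, {"x": -3, "y": -0.5, "z": 107, "rx": 0, "ry": 0, "rz": 0, "hand": 1}, {"x": -3, "y": -0.5, "z": 110, "rx": 0, "ry": 0, "rz": 0, "hand": 1}, {"x": -3, "y": -0.5, "z": 112, "rx": 0, "ry": 0, "rz": 0, "hand": 1}, {"x": -3, "y": -0.5, "z": 112, "rx": 0, "ry": 0, "rz": 0, "hand": 1}]}}

```text
clock: 7.2
tcp_pos: [0.5888, 0.0017, 0.1316]
orientation: [0.0, 0.262, 0.965, 0.0]
wrist_force: [0.1, -0.1, -1.4]
finger_gap: 0.063
```

>>> {"fn": "arm_command", "kwargs": {"motion": [{"x": 0, "y": 0, "z": 1, "rx": 0, "ry": 0, "rz": 0, "hand": 1}, {"x": 0, "y": 0, "z": 2, "rx": 0, "ry": 0, "rz": 0, "hand": 1}, {"x": 0, "y": 0, "z": 3, "rx": 0, "ry": 0, "rz": 0, "hand": 1}, {"x": 0, "y": 0, "z": 3, "rx": 0, "ry": 0, "rz": 0, "hand": 1}]}}

```text
clock: 7.7
tcp_pos: [0.5885, 0.0017, 0.1282]
orientation: [-0.0, 0.262, 0.965, 0.0]
wrist_force: [-0.0, -0.8, -2.5]
finger_gap: 0.0628
```

>>> {"fn": "arm_command", "kwargs": {"motion": [{"x": 0, "y": 0, "z": 1, "rx": 0, "ry": 0, "rz": 0, "hand": 1}, {"x": 0, "y": 0, "z": 2, "rx": 0, "ry": 0, "rz": 0, "hand": 1}, {"x": 0, "y": 0, "z": 2, "rx": 0, "ry": 0, "rz": 0, "hand": 1}]}}

```text
clock: 8.07
tcp_pos: [0.5885, 0.0018, 0.1262]
orientation: [-0.0, 0.262, 0.965, 0.0]
wrist_force: [-0.6, -0.1, -2.4]
finger_gap: 0.0632
```

>>> {"fn": "arm_command", "kwargs": {"motion": [{"x": 0, "y": 0, "z": 1, "rx": 0, "ry": 0, "rz": 0, "hand": 1}, {"x": 0, "y": 0, "z": 1, "rx": 0, "ry": 0, "rz": 0, "hand": 1}]}}

```text
clock: 8.32
tcp_pos: [0.5885, 0.0017, 0.1252]
orientation: [-0.0, 0.262, 0.965, 0.0]
wrist_force: [0.3, 0.4, -0.8]
finger_gap: 0.063
```

>>> {"fn": "arm_command", "kwargs": {"motion": [{"x": 0, "y": 0, "z": 1, "rx": 0, "ry": 0, "rz": 0, "hand": 1}, {"x": 0, "y": 0, "z": 1, "rx": 0, "ry": 0, "rz": 0, "hand": 1}]}}

```text
clock: 8.57
tcp_pos: [0.5888, 0.0016, 0.1251]
orientation: [0.001, 0.262, 0.965, -0.0]
wrist_force: [-1.3, -1.2, 5.0]
finger_gap: 0.0629
```

Contact: the wrist force went from -2.4 N to +5 N at TCP z 0.125, as predicted for the collar floor. Opening, then retreating upwards.

>>> {"fn": "arm_command", "kwargs": {"motion": [{"x": 0, "y": 0, "z": 0, "rx": 0, "ry": 0, "rz": 0, "hand": 0.2}, {"x": 0, "y": 0, "z": 0, "rx": 0, "ry": 0, "rz": 0, "hand": -0.6}, {"x": 0, "y": 0, "z": 0, "rx": 0, "ry": 0, "rz": 0, "hand": -1}, {"x": 0, "y": 0, "z": 0, "rx": 0, "ry": 0, "rz": 0, "hand": -1}, {"x": 0, "y": 0, "z": 0, "rx": 0, "ry": 0, "rz": 0, "hand": -1}, {"x": 0, "y": 0, "z": 0, "rx": 0, "ry": 0, "rz": 0, "hand": -1}]}}

```text
clock: 9.32
tcp_pos: [0.5885, 0.0018, 0.1242]
orientation: [-0.0, 0.262, 0.965, 0.0]
wrist_force: [0.4, -1.1, 0.6]
finger_gap: 0.0853
```

>>> {"fn": "arm_command", "kwargs": {"motion": [{"x": 0, "y": 0, "z": -15, "rx": 0, "ry": 0, "rz": 0, "hand": -1}, {"x": 0, "y": 0, "z": -45, "rx": 0, "ry": 0, "rz": 0, "hand": -1}, {"x": 0, "y": 0, "z": -90, "rx": 0, "ry": 0, "rz": 0, "hand": -1}, {"x": 0, "y": 0, "z": -130, "rx": 0, "ry": 0, "rz": 0, "hand": -1}, {"x": 0, "y": 0, "z": -140, "rx": 0, "ry": 0, "rz": 0, "hand": -1}, {"x": 0, "y": 0, "z": -140, "rx": 0, "ry": 0, "rz": 0, "hand": -1}, {"x": 0, "y": 0, "z": -140, "rx": 0, "ry": 0, "rz": 0, "hand": -1}]}}

```text
clock: 10.2
tcp_pos: [0.5879, 0.0018, 0.2628]
orientation: [-0.001, 0.262, 0.965, -0.0]
wrist_force: [0.6, 0.1, -0.2]
finger_gap: 0.0853
```

```bash
cat > chk2.py <<'E'
from go import *
from fit import circ
import sys
for n in ['scene','top','wrist']:
    p=cam(n); save(p,n[0]+sys.argv[1]+'.png'); W=cloud(p)
    for lo,hi in [(.16,.182),(.09,.12)]:
        P=W[(W[...,2]>lo)&(W[...,2]<hi)&(abs(W[...,0]-.5855)<.05)&(abs(W[...,1]-.003)<.05)]
        if len(P)>50: print(n,lo,circ(P),'zmax',np.percentile(P[:,2],98))
    P=W[(W[...,2]>.075)&(W[...,2]<.085)&(abs(W[...,0]-.5855)<.06)&(abs(W[...,1]-.003)<.06)]
    if len(P)>50: print(n,'collar',circ(P))
nrm=np.array([.5,0,.866]); d=np.array([.595,-.157,.09]); px=np.array([-.612,-.707,.354])
g=d+.033*nrm
t=env.tcp_to_grasp
plan(g+nrm*.12-nrm*t,zdir=-nrm,xdir=px)
plan(g-nrm*t,zdir=-nrm,xdir=px)
E
python3 chk2.py 4
```

```text
scene 0.16 (array([0.58929334, 0.00135749, 0.02997735]), np.float64(0.0009399060048805256), 672) zmax 0.1775034862218848
scene 0.09 (array([0.58911631, 0.00125063, 0.02842088]), np.float64(0.0007571591844276653), 410) zmax 0.1195292315186741
scene collar (array([0.58718279, 0.00274636, 0.04141414]), np.float64(0.00566701177483196), 597)
top 0.16 (array([0.58480475, 0.00134785, 0.0295667 ]), np.float64(0.0008670219173987089), 59) zmax 0.17666282657050755
top 0.09 (array([0.58466268, 0.00150097, 0.0281205 ]), np.float64(0.0006406775998495251), 87) zmax 0.1193346339400371
top collar (array([ 0.57991157, -0.00486331,  0.03425946]), np.float64(0.0049798180763317825), 138)
wrist 0.16 (array([0.58730763, 0.00208014, 0.02980679]), np.float64(0.00094108216924046), 2309) zmax 0.17548454724657572
wrist 0.09 (array([0.58684219, 0.00241563, 0.0279208 ]), np.float64(0.0005663088770385311), 1208) zmax 0.11932453346252934
wrist collar (array([0.58240496, 0.0057557 , 0.03826316]), np.float64(0.004883761522800628), 1712)
t 10.35 tcp [0.5878 0.0018 0.2628] gap 0.0851 F [ 0.   0.2 -0.3] q [-0.13  0.34  0.15  1.39  0.    0.4 ]
shift mm [-144.5  -99.3   56.2] rot deg [ -4.1  31.8 -73.6]
t 10.35 tcp [0.5878 0.0018 0.2628] gap 0.0851 F [ 0.   0.2 -0.3] q [-0.13  0.34  0.15  1.39  0.    0.4 ]
shift mm [ -93.  -129.6  160.3] rot deg [ -4.1  31.8 -73.6]
```

View pics/s4.png

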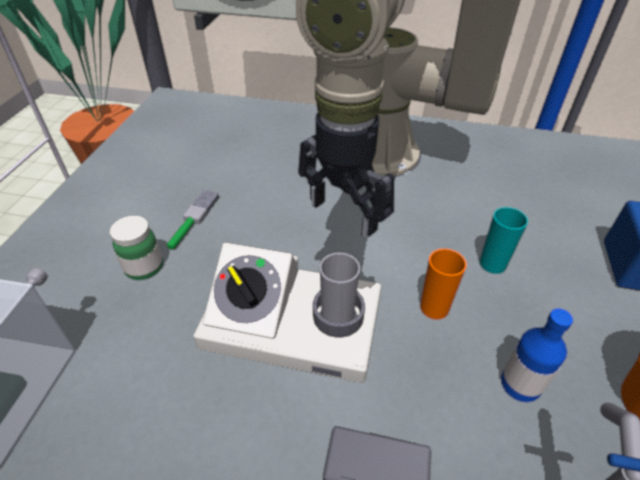

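The tumbler stands upright in the collar at scene (339,290), with its rim at z≈0.176 (expected 0.175) and within about 2 mm of centre. Next I pose the tool 120 mm out along the knob's axis.

>>> {"fn": "arm_command", "kwargs": {"motion": [{"x": -18, "y": -12, "z": -10, "rx": -0.5, "ry": 4, "rz": -9, "hand": 0}, {"x": -36, "y": -25, "z": -10, "rx": -1, "ry": 8, "rz": -18, "hand": 0}, {"x": -54, "y": -37, "z": -10, "rx": -1.5, "ry": 12, "rz": -27, "hand": 0}, {"x": -72, "y": -50, "z": -5, "rx": -2, "ry": 16, "rz": -36, "hand": 0}, {"x": -90, "y": -62, "z": 5, "rx": -2.5, "ry": 20, "rz": -45, "hand": 0}, {"x": -108, "y": -75, "z": 15, "rx": -3, "ry": 24, "rz": -54, "hand": 0}, {"x": -126, "y": -87, "z": 30, "rx": -3.5, "ry": 28, "rz": -64, "hand": 0}, {"x": -144, "y": -99, "z": 50, "rx": -4.1, "ry": 31.8, "rz": -73.6, "hand": 0}, {"x": -144.5, "y": -99.3, "z": 56, "rx": -4.1, "ry": 31.8, "rz": -73.6, "hand": 0}, {"x": -144.5, "y": -99.3, "z": 56, "rx": -4.1, "ry": 31.8, "rz": -73.6, "hand": 0}]}}

```text
clock: 11.6
tcp_pos: [0.5946, -0.1357, 0.2524]
orientation: [-0.262, -0.364, 0.886, 0.116]
wrist_force: [-1.0, -0.8, 0.7]
finger_gap: 0.0428
```

```bash
python3 chk2.py 5 | grep -v -e scene -e top
```

```text
wrist 0.16 (array([0.58843721, 0.00062436, 0.03040774]), np.float64(0.000771696510281142), 563) zmax 0.1750954743465869
wrist 0.09 (array([5.88207505e-01, 5.14858106e-04, 2.87498553e-02]), np.float64(0.00047802347219273814), 1031) zmax 0.11939665936470066
wrist collar (array([0.58662534, 0.00219743, 0.04091141]), np.float64(0.005329684971379279), 1415)
t 11.75 tcp [ 0.5946 -0.1357  0.2538] gap 0.0433 F [0.3 0.6 0.7] q [-0.29  1.06  1.26  2.34 -0.14 -1.03]
shift mm [-43.3 -73.4   2.6] rot deg [ 2.8 -1.6 -0.1]
t 11.75 tcp [ 0.5946 -0.1357  0.2538] gap 0.0433 F [0.3 0.6 0.7] q [-0.29  1.06  1.26  2.34 -0.14 -1.03]
shift mm [-46.7 -79.2 122.4] rot deg [ 2.8 -1.6 -0.1]
```

View pics/s5.png

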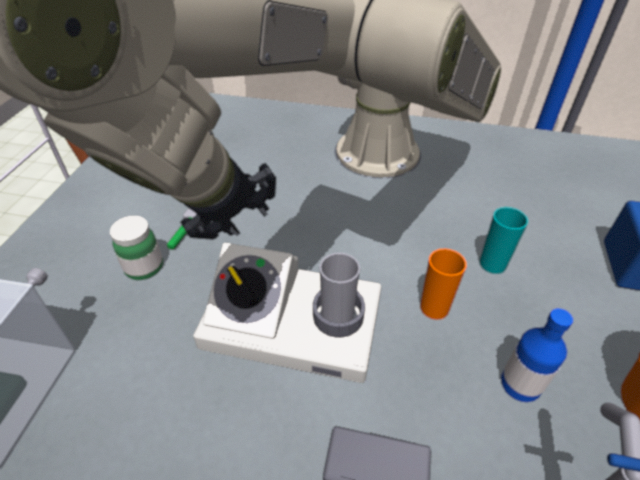

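View pics/w5.png

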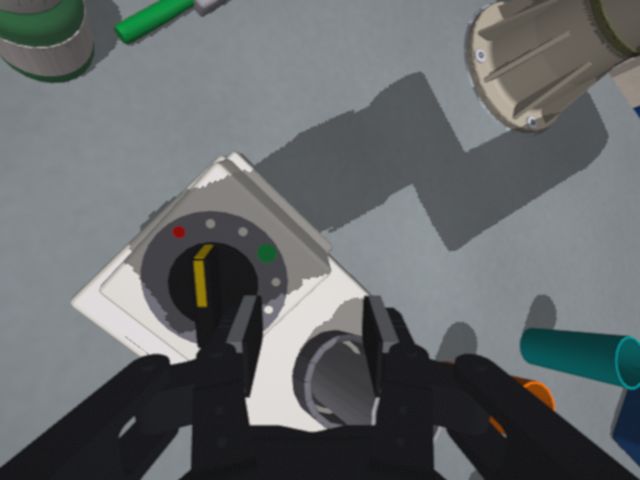

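The arm stopped short: joints 3 and 4 are at their limits (1.26 and 2.34). I fit a quick planar kinematic model to see which tilts are reachable at the knob.

```bash
cat > kin.py <<'E'
import numpy as np
from scipy.optimize import least_squares
D=np.array([[.314,.045,1.304,.5745,.2305],[.25,-.12,1.20,.5353,.2004],[.23,-.03,1.31,.5353,.2422],[.33,.10,1.34,.5859,.2436],[.34,.15,1.39,.588,.2628],[1.06,1.26,2.34,.610,.2538]])
def fk(p,q2,q3,q4):
    r0,h,a,b,c,L=p; f=q3-q2; s=f-q4
    return r0+a*np.sin(q2)+b*np.cos(f+c)+L*np.cos(s), h+a*np.cos(q2)+b*np.sin(f+c)+L*np.sin(s)
pri=np.array([0,.3,.35,.35,0,.25])
def res(p):
    r,z=fk(p,*D[:,:3].T); return np.r_[(r-D[:,3])/.003,(z-D[:,4])/.003,(p-pri)/.15]
s=least_squares(res,pri); p=s.x; print(p.round(3),s.fun.round(1))
def ik(r,z,tilt):
    t=np.pi/2+np.radians(tilt)
    best=None
    for g in [(.3,.1),(.8,.8),(.6,.3),(1.,1.2)]:
        o=least_squares(lambda q:np.array(fk(p,q[0],q[1],t-q[0]+q[1]))-(r,z),g)
        if best is None or o.cost<best.cost-1e-9: best=o
    q=best.x; return q[0],q[1],t-q[0]+q[1],best.cost
if __name__=="__main__":
  for tilt in (30,25,20,15,10,0):
    n=np.array([np.sin(np.radians(tilt)),0,np.cos(np.radians(tilt))])
    for off in (.0,.04,.08):
        g=np.array([.595,-.157,.09])+.033*np.array([.5,0,.866])-.0187*n+off*n
        print(tilt,off,np.round(ik(np.hypot(*g[:2]),g[2],tilt),3))
E
python3 kin.py
```

```text
[0.023 0.259 0.503 0.403 0.099 0.438] [-0.1  0.2  0.1 -0.1 -0.1  0.1  0.1 -0.1  1.2  0.1 -1.5  0.2  0.2 -0.3
  1.   0.4  0.7  1.3]
30 0.0 [0.986 0.752 1.86  0.   ]
30 0.04 [1.046 0.96  2.009 0.   ]
30 0.08 [1.242 1.471 2.323 0.   ]
25 0.0 [0.89  0.598 1.716 0.   ]
25 0.04 [0.922 0.753 1.839 0.   ]
25 0.08 [0.979 0.958 1.986 0.   ]
20 0.0 [0.801 0.461 1.58  0.   ]
20 0.04 [0.816 0.584 1.688 0.   ]
20 0.08 [0.844 0.733 1.808 0.   ]
15 0.0 [0.718 0.332 1.447 0.   ]
15 0.04 [0.72  0.434 1.547 0.   ]
15 0.08 [0.731 0.552 1.653 0.   ]
10 0.0 [0.64  0.211 1.316 0.   ]
10 0.04 [0.631 0.296 1.411 0.   ]
10 0.08 [0.629 0.393 1.509 0.   ]
0 0.0 [ 0.498 -0.017  1.056  0.   ]
0 0.04 [0.469 0.042 1.144 0.   ]
0 0.08 [0.446 0.11  1.235 0.   ]
```

The model says the fully aligned 30° pose is reachable within about 60 mm of the grip point; only the farther stand-off wasn't. I go to a 45 mm stand-off.

```bash
cat > kp.py <<'E'
from go import *
nrm=np.array([.5,0,.866]); d=np.array([.595,-.157,.09])
def kplan(off,ang=45,dx=0,dy=0):  # ang: degrees left of upslope; dx,dy offsets m in dial frame
    X=np.array([-.866,0,.5]);Y=np.array([0,-1,0]); a=np.radians(ang)
    g=d+(.033+off-env.tcp_to_grasp)*nrm+dx*X+dy*Y
    plan(g,zdir=-nrm,xdir=np.cos(a)*X+np.sin(a)*Y)
E
python3 -c "
from kp import *
kplan(.045); kplan(0)"
```

```text
t 11.75 tcp [ 0.5946 -0.1357  0.2538] gap 0.0433 F [0.3 0.6 0.7] q [-0.29  1.06  1.26  2.34 -0.14 -1.03]
shift mm [-45.4 -77.   77.5] rot deg [ 2.8 -1.6 -0.1]
t 11.75 tcp [ 0.5946 -0.1357  0.2538] gap 0.0433 F [0.3 0.6 0.7] q [-0.29  1.06  1.26  2.34 -0.14 -1.03]
shift mm [-46.7 -79.2 122.4] rot deg [ 2.8 -1.6 -0.1]
```

>>> {"fn": "arm_command", "kwargs": {"motion": [{"x": 0, "y": 0, "z": 15, "rx": 0, "ry": 0, "rz": 0, "hand": 0}, {"x": 0, "y": 0, "z": 35, "rx": 0, "ry": 0, "rz": 0, "hand": 0}, {"x": 0, "y": 0, "z": 40, "rx": 0, "ry": 0, "rz": 0, "hand": 0}, {"x": 0, "y": 0, "z": 40, "rx": 0, "ry": 0, "rz": 0, "hand": 0}, {"x": 0, "y": 0, "z": 40, "rx": 0, "ry": 0, "rz": 0, "hand": 0}]}}

```text
clock: 12.38
tcp_pos: [0.5735, -0.1353, 0.2202]
orientation: [-0.26, -0.365, 0.886, 0.115]
wrist_force: [-0.4, -0.6, 0.4]
finger_gap: 0.0425
```

```bash
python3 -c "
from kp import *
kplan(.045); kplan(0)"
```

```text
t 12.38 tcp [ 0.5735 -0.1353  0.2202] gap 0.0425 F [-0.4 -0.6  0.4] q [-0.29  0.91  0.87  2.09 -0.15 -1.03]
shift mm [-45.  -76.5  37.9] rot deg [ 2.7 -1.6  0. ]
t 12.38 tcp [ 0.5735 -0.1353  0.2202] gap 0.0425 F [-0.4 -0.6  0.4] q [-0.29  0.91  0.87  2.09 -0.15 -1.03]
shift mm [-46.3 -78.6  82.8] rot deg [ 2.7 -1.6  0. ]
```

>>> {"fn": "arm_command", "kwargs": {"motion": [{"x": -10, "y": -17, "z": 10, "rx": 1, "ry": -0.5, "rz": 0, "hand": 0}, {"x": -22, "y": -38, "z": 20, "rx": 2, "ry": -1, "rz": 0, "hand": 0}, {"x": -34, "y": -58, "z": 30, "rx": 2.7, "ry": -1.6, "rz": 0, "hand": 0}, {"x": -45, "y": -76.5, "z": 38, "rx": 2.7, "ry": -1.6, "rz": 0, "hand": 0}, {"x": -45, "y": -76.5, "z": 38, "rx": 2.7, "ry": -1.6, "rz": 0, "hand": 0}, {"x": -45, "y": -76.5, "z": 38, "rx": 2.7, "ry": -1.6, "rz": 0, "hand": 0}, {"x": -45, "y": -76.5, "z": 38, "rx": 2.7, "ry": -1.6, "rz": 0, "hand": 0}]}}

```text
clock: 13.25
tcp_pos: [0.6238, -0.1567, 0.1414]
orientation: [-0.24, -0.37, 0.892, 0.099]
wrist_force: [0.4, -0.7, 0.3]
finger_gap: 0.0428
```

```bash
python3 -c "
from kp import *
kplan(.045); kplan(0)
for n in ['wrist','scene']: save(cam(n),n[0]+'6.png')"
```

```text
t 13.25 tcp [ 0.6238 -0.1567  0.1414] gap 0.0428 F [ 0.4 -0.7  0.3] q [-0.3   1.02  0.93  1.99 -0.15 -1.05]
shift mm [-0.3 -0.7 -0.4] rot deg [ 0.1 -0.   0. ]
t 13.25 tcp [ 0.6238 -0.1567  0.1414] gap 0.0428 F [ 0.4 -0.7  0.3] q [-0.3   1.02  0.93  1.99 -0.15 -1.05]
shift mm [-0.4 -0.8 44.6] rot deg [ 0.1 -0.   0. ]
```

View pics/w6.png

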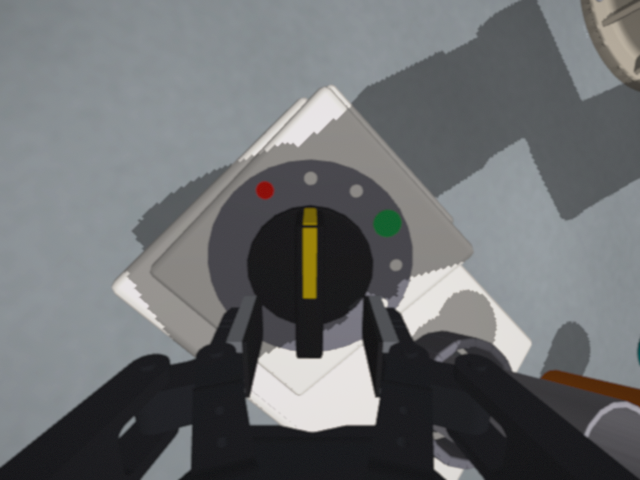

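View pics/s6.png

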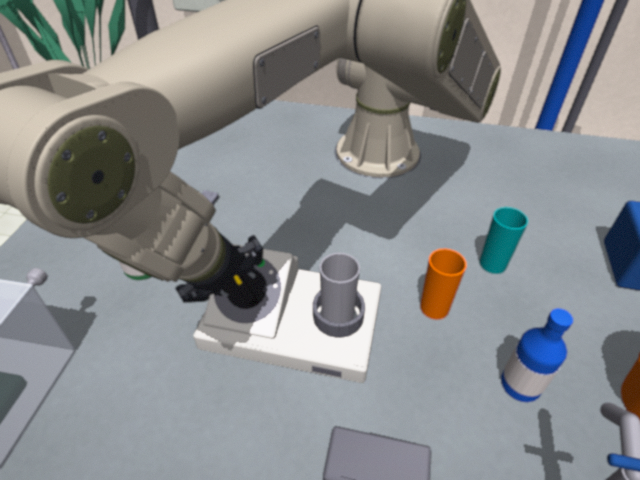

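The jaws (columns 250 and 375) straddle the bar at column 310, aligned with it, and the pointer is at the first white. Advancing.

>>> {"fn": "arm_command", "kwargs": {"motion": [{"x": 0, "y": -0.5, "z": 12, "rx": 0, "ry": 0, "rz": 0, "hand": 0}, {"x": 0, "y": -0.5, "z": 26, "rx": 0, "ry": 0, "rz": 0, "hand": 0}, {"x": 0, "y": -0.5, "z": 37, "rx": 0, "ry": 0, "rz": 0, "hand": 0}, {"x": 0, "y": -0.5, "z": 42, "rx": 0, "ry": 0, "rz": 0, "hand": 0}, {"x": 0, "y": -0.5, "z": 42, "rx": 0, "ry": 0, "rz": 0, "hand": 0}, {"x": 0, "y": -0.5, "z": 42, "rx": 0, "ry": 0, "rz": 0, "hand": 0}]}}

```text
clock: 14.1
tcp_pos: [0.6032, -0.1572, 0.1043]
orientation: [-0.24, -0.37, 0.892, 0.1]
wrist_force: [1.3, 0.8, -0.9]
finger_gap: 0.0427
```

>>> {"fn": "arm_command", "kwargs": {"motion": [{"x": 0, "y": 0, "z": 0, "rx": 0, "ry": 0, "rz": 0, "hand": 0.5}, {"x": 0, "y": 0, "z": 0, "rx": 0, "ry": 0, "rz": 0, "hand": 1}, {"x": 0, "y": 0, "z": 0, "rx": 0, "ry": 0, "rz": 0, "hand": 1}, {"x": 0, "y": 0, "z": 0, "rx": 0, "ry": 0, "rz": 0, "hand": 1}, {"x": 0, "y": 0, "z": 0, "rx": 0, "ry": 0, "rz": 0, "hand": 1}, {"x": 0, "y": 0, "z": 0, "rx": 0, "ry": 0, "rz": 0, "hand": 1}], "force": 30}}

```text
clock: 14.85
tcp_pos: [0.6034, -0.1573, 0.1039]
orientation: [-0.24, -0.37, 0.892, 0.099]
wrist_force: [4.1, -2.0, 2.9]
finger_gap: 0.0134
```

```bash
python3 -c "
from kp import *
kplan(0)
kplan(0,-15)"
```

```text
t 14.85 tcp [ 0.6034 -0.1573  0.1039] gap 0.0134 F [ 4.1 -2.   2.9] q [-0.31  0.95  0.71  1.83 -0.15 -1.06]
shift mm [-0.   0.4  1.9] rot deg [ 0.1 -0.1  0. ]
t 14.85 tcp [ 0.6034 -0.1573  0.1039] gap 0.0134 F [ 4.1 -2.   2.9] q [-0.31  0.95  0.71  1.83 -0.15 -1.06]
shift mm [-0.   0.4  1.9] rot deg [ 0.  -0.1 60. ]
```

The bar is gripped (gap 13.4 mm). I turn in two halves, watching the force.

>>> {"fn": "arm_command", "kwargs": {"motion": [{"x": 0, "y": 0, "z": 0, "rx": 0, "ry": 0, "rz": 5, "hand": 1}, {"x": 0, "y": 0, "z": 0, "rx": 0, "ry": 0, "rz": 10, "hand": 1}, {"x": 0, "y": 0, "z": 0, "rx": 0, "ry": 0, "rz": 15, "hand": 1}, {"x": 0, "y": 0, "z": 0, "rx": 0, "ry": 0, "rz": 20, "hand": 1}, {"x": 0, "y": 0, "z": 0, "rx": 0, "ry": 0, "rz": 25, "hand": 1}, {"x": 0, "y": 0, "z": 0, "rx": 0, "ry": 0, "rz": 30, "hand": 1}, {"x": 0, "y": 0, "z": 0, "rx": 0, "ry": 0, "rz": 30, "hand": 1}]}}

```text
clock: 15.72
tcp_pos: [0.6034, -0.1574, 0.1039]
orientation: [-0.257, -0.126, 0.957, 0.034]
wrist_force: [5.4, -1.1, 2.3]
finger_gap: 0.0135
```

>>> {"fn": "arm_command", "kwargs": {"motion": [{"x": 0, "y": 0, "z": 0, "rx": 0, "ry": 0, "rz": 5, "hand": 1}, {"x": 0, "y": 0, "z": 0, "rx": 0, "ry": 0, "rz": 10, "hand": 1}, {"x": 0, "y": 0, "z": 0, "rx": 0, "ry": 0, "rz": 15, "hand": 1}, {"x": 0, "y": 0, "z": 0, "rx": 0, "ry": 0, "rz": 20, "hand": 1}, {"x": 0, "y": 0, "z": 0, "rx": 0, "ry": 0, "rz": 25, "hand": 1}, {"x": 0, "y": 0, "z": 0, "rx": 0, "ry": 0, "rz": 30, "hand": 1}, {"x": 0, "y": 0, "z": 0, "rx": 0, "ry": 0, "rz": 30, "hand": 1}, {"x": 0, "y": 0, "z": 0, "rx": 0, "ry": 0, "rz": 30, "hand": 1}]}}

```text
clock: 16.73
tcp_pos: [0.6034, -0.1575, 0.1038]
orientation: [-0.257, 0.125, 0.958, -0.034]
wrist_force: [4.6, -2.0, 2.1]
finger_gap: 0.0135
```

```bash
python3 -c "
from kp import *
kplan(0,-15)
print(get_state()['ft_torque'])
for n in ['wrist']: save(cam(n),n[0]+'7.png')"
```

```text
t 16.73 tcp [ 0.6034 -0.1575  0.1038] gap 0.0135 F [ 4.6 -2.   2.1] q [-0.31  0.95  0.71  1.83 -0.15 -0.01]
shift mm [0.5 0.3 1.9] rot deg [-0.  -0.1  0.1]
[-0.36856055 -1.04467938  0.10860469]
```

View pics/w7.png

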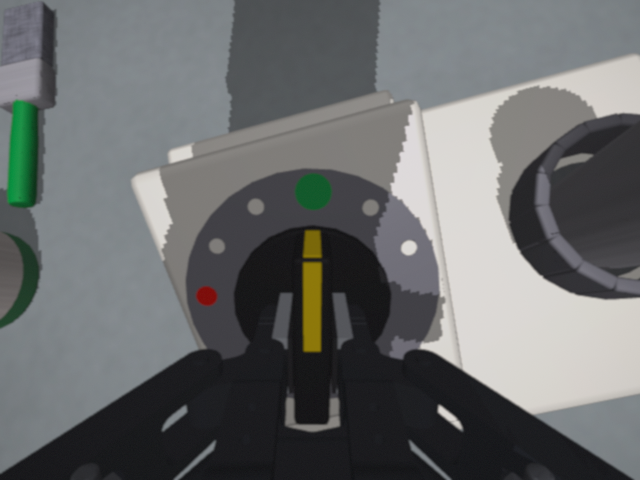

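The yellow stripe (column 312) points straight at the green mark (313,191). Opening, then backing out along the axis.

>>> {"fn": "arm_command", "kwargs": {"motion": [{"x": 0, "y": 0, "z": 0, "rx": 0, "ry": 0, "rz": 0, "hand": 0.4}, {"x": 0, "y": 0, "z": 0, "rx": 0, "ry": 0, "rz": 0, "hand": 0}, {"x": 0, "y": 0, "z": 0, "rx": 0, "ry": 0, "rz": 0, "hand": 0}, {"x": 0, "y": 0, "z": 0, "rx": 0, "ry": 0, "rz": 0, "hand": 0}, {"x": 0, "y": 0, "z": -12, "rx": 0, "ry": 0, "rz": 0, "hand": 0}, {"x": 0, "y": 0, "z": -27, "rx": 0, "ry": 0, "rz": 0, "hand": 0}, {"x": 0, "y": 0, "z": -42, "rx": 0, "ry": 0, "rz": 0, "hand": 0}, {"x": 0, "y": 0, "z": -50, "rx": 0, "ry": 0, "rz": 0, "hand": 0}, {"x": 0, "y": 0, "z": -50, "rx": 0, "ry": 0, "rz": 0, "hand": 0}, {"x": 0, "y": 0, "z": -50, "rx": 0, "ry": 0, "rz": 0, "hand": 0}]}}

```text
clock: 18.02
tcp_pos: [0.6279, -0.1571, 0.1465]
orientation: [-0.258, 0.126, 0.957, -0.034]
wrist_force: [0.0, 0.2, -0.8]
finger_gap: 0.0427
```

```bash
python3 -c "
from kp import *
kplan(0,-15)
plan((.50,-.157,.26),180)
for n in ['wrist','scene']: save(cam(n),n[0]+'8.png')"
```

```text
t 18.02 tcp [ 0.6279 -0.1571  0.1465] gap 0.0427 F [ 0.   0.2 -0.8] q [-0.3   1.04  0.98  2.02 -0.15 -0.  ]
shift mm [ 0.   0.  51.1] rot deg [-0.  -0.2  0.1]
t 18.02 tcp [ 0.6279 -0.1571  0.1465] gap 0.0427 F [ 0.   0.2 -0.8] q [-0.3   1.04  0.98  2.02 -0.15 -0.  ]
shift mm [161.9 -43.1 -33.8] rot deg [ -3.9 -30.  -14.6]
```

View pics/w8.png

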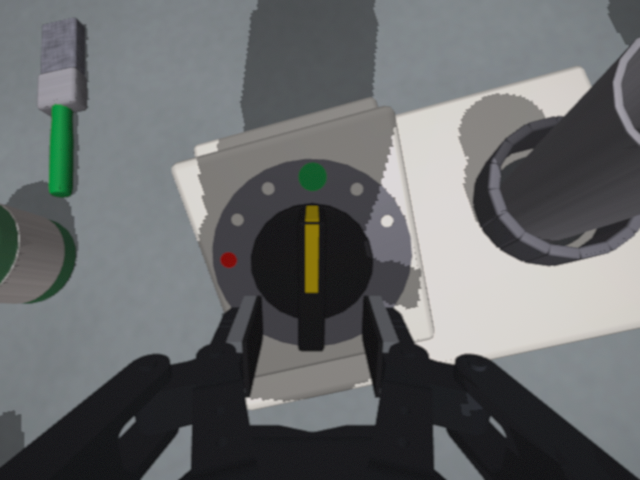

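View pics/s8.png

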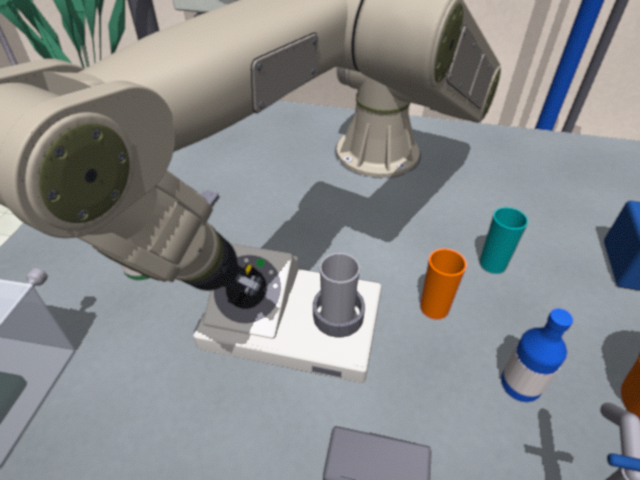

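The pointer (312,205) stays at green after release and the fingers are clear. Last check: the bystanders' positions against the start, from the top camera.

```bash
python3 -c "
from h import *
from fit import circ
W0=np.load('top0.npz')['W']; p=cam('top'); save(p,'t9.png'); W1=cloud(p)
for nm,lo,hi in [('orange',(.44,.12,.122),(.54,.22,.14)),('turq',(.30,.235,.122),(.395,.33,.14)),('soft',(.57,.25,.02),(.7,.36,.1)),('jar',(.44,-.47,.1),(.6,-.33,.12))]:
    for W in (W0,W1):
        P=W[np.all((W>lo)&(W<hi),-1)]; print(nm,len(P),circ(P)[0].round(4) if len(P)>20 else '')
for W in (W0,W1):
    P=W[np.all((W>(.2,-.42,.006))&(W<(.5,-.33,.03)),-1)]; print('brush',len(P),P.mean(0).round(4))
P=W1[np.all((W1>(.54,-.04,.16))&(W1<(.64,.045,.185)),-1)]; print('tumbler',len(P),P[:,2].max(),circ(P)[0])
"
```

```text
orange 144 [0.4927 0.1728 0.0301]
orange 0 
turq 166 [0.3526 0.2859 0.0302]
turq 161 [0.3527 0.2858 0.0301]
soft 322 [0.6233 0.3204 0.0333]
soft 334 [0.6233 0.3202 0.0332]
jar 680 [ 0.5152 -0.4153  0.0249]
jar 679 [ 0.515  -0.4154  0.025 ]
brush 1004 [ 0.3553 -0.3707  0.0173]
brush 989 [ 0.3547 -0.3708  0.0175]Traceback (most recent call last):
  File "<string>", line 10, in <module>
    P=W1[np.all((W1>(.54,-.04,.16))&(W1<(.64,.045,.185)),-1)]; print('tumbler',len(P),P[:,2].max(),circ(P)[0])
                                                                                      ~~~~~~~~~~^^
    return umr_maximum(a, axis, None, out, keepdims, initial, where)
ValueError: zero-size array to reduction operation maximum which has no identity
```

View pics/t9.png

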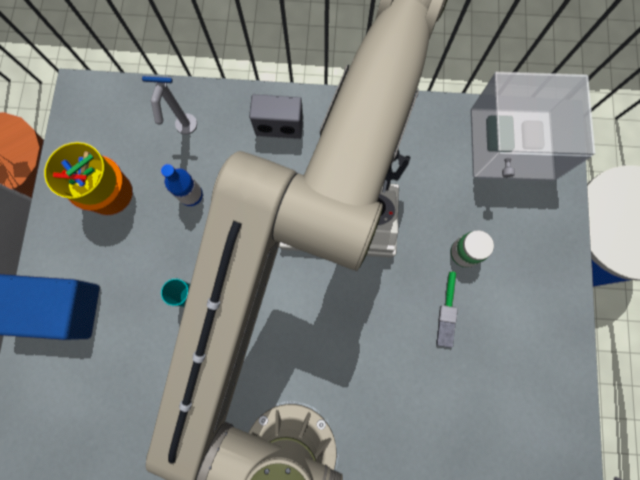

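The bottle, jar, brush and turquoise tumbler are where they were. The arm hides the orange one and the placed tumbler from above, but the scene view at 18 s shows both in place.

```bash
python3 -c "
from h import *
print(hand_in())"
```

```text
the job is handed in; nothing more can be done
None
```

I stood the stainless tumbler in the dryer's collar, turned the knob to green, and handed the job in at about 18 s of the 54 s allowed.

- **Tumbler:** I lowered it until the wrist force went from about -2.4 N to +5 N at the expected floor height, and only then let go. Afterwards it stood upright about 2 mm off the collar's centre. Its rim was at z ≈ 0.176 m, against 0.175 m expected.
- **Knob:** It started at the first white mark. I gripped the bar along its axis, turned it 60° clockwise and released it. The wrist picture after release shows the yellow pointer on the green mark. Nothing reports the knob angle, so that is judged by eye.
- **Bystanders:** The top camera puts the blue bottle, green jar, green brush and turquoise tumbler within 1 mm of where they started.

**What went wrong or could not be checked:**
- My first move call was refused because rows were missing keys. No motion resulted.
- The first stand-off pose at the knob ran joints 3 and 4 to their range limits, so the arm stopped short. I used a closer stand-off instead.
- In the last top view the arm hid the placed tumbler and the orange one. The tumbler's position was measured before the knob turn; the scene view after the knob was released shows both undisturbed.
- The scene and top cameras disagreed by 3–5 mm in x, so I used the average.

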